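# Hold the key machine's guard open

### The job

On the key-cutting machine, first slide the carriage by its upright knob to the robot's left, out from under the shut cutter guard, until it meets the stop at the end of its rails. Then raise the spring-loaded guard by its bar to 45 degrees from its shut position and finish while still holding it there, still and without letting go, so that a colleague can reach the cutter. Leave the carriage at its stop and the other things on the bench and on the machine where they are.

Things in the scene. Friction and masses are not known exactly. Their poses are not given: they have to be found in the camera images.
- machine: grey key-cutting machine, fixed; origin on the bench under its bed's centre; its +x points to its back (away from the robot), +y to its left as the robot sees it. Offsets below are in this frame, mm. Bed x -120..150, y -190..190, 60 high; dark motor housing at the back, x 50..150, top at 140. In front of it the carriage runs on rails along y; the guard covers the right half (y -155..-5)
- carriage (a joint): travel of the carriage, m: 0 at the right end (under the guard), growing to the left (machine +y) to the stop at 0.170. Slides with about 2 N of friction and stays where left. Aluminium block 55 (x) x 110 (y), top at 96, with two key clamps, centre at x -52, y -90 + travel; a flat arm 22 wide (top at 78) reaches forward to its knob
- carriage_knob (a point): centre of the top of the carriage's knob, a plain black upright cylinder 22 across, rising 50 from its arm: 78 to 128 above the bench, at machine x -164, y -90 + travel. The guard's bar is 54 behind it; only low things (under 40 high) lie on the bench in front of it
- guard (a joint): opening angle of the guard, rad: 0 shut (sheet level), growing as its front edge rises; 45 degrees is 0.785; end stop at 1.5. A spring and its weight drive it shut from every angle; holding it by the bar at 45 degrees takes about 3 to 5 N
- guard_hinge (a point): middle of the guard's hinge axis, which runs along machine y, at machine x 45, y -80, height 138. The guard is an aluminium sheet cover 150 wide (y) reaching 110 forward from the hinge, with a 22 lip hanging from its front edge and lower side cheeks
- guard_bar (a point): middle of the guard's handle, a black round bar 12 thick, 110 long, along machine y, in the plane of the sheet, 155 from the hinge axis and 45 in front of the sheet's edge. Shut: machine x -110, y -80, height 138, with 78 free below it to the bed (carriage away). At angle a it is 155 cos a in front of the hinge and 155 sin a above it: 248 above the bench at 45 degrees
- padlock: brass padlock lying flat, body 45 x 50 x 26 mm with a steel shackle, on the bench in front of the machine; loose, not to be moved
- lock_box: small white carton 60 x 90 x 40 mm standing on top of the motor housing, left part; loose, not to be moved
- screwdriver: screwdriver lying on the bench in front of the machine, to the left; loose, not to be moved
- pin_bowl: blue plastic bowl, 90 mm across, 50 mm high, to the left of the machine; loose, not to be moved
- spray_can: red spray can, 52 mm across, 150 mm high, standing to the right of the machine; loose, not to be moved
- oil_bottle: small bottle, 44 mm across, 110 mm high, standing to the right of the machine; loose, not to be moved
- brush: brush lying on the bench to the left of the machine; loose, not to be moved

How it is judged:
By the outcome, as a careful person would: the job done as asked, in the order asked, and still so for the second after the job is handed in, while the arm keeps its last pose, push and grip.
It also fails if it takes over 45 s, if anything falls off the work surface, if the arm or the gripper's body presses on something with over 40 N, if the wrist force passes 120 N, or if a joint passes its speed limit or range.

### The arm

A 6-joint arm with a two-finger parallel gripper is mounted at the origin on the work surface. World frame = base frame: x ahead of the robot, y to its left, z up, the work surface at z = 0. Lengths are in m, angles in degrees, forces in N, time in s.
With the tool pointing down it reaches from about 0.25 to 0.725 m from the base axis. Payload 9.7 kg.
Tool frame: the origin (TCP) lies between the finger pads; the fingertips stand bot.tcp_to_tips ahead of it and the grasp point (between the pads) lies 2 mm behind it (bot.tcp_to_tips is the distance from the TCP to the fingertips, in m); z points along the fingers, y is the line along which they close (so a half turn about z gives the same grasp; the last joint's range is limited). The gripper opens to 85 mm and grips with 20 to 120 N. Pads are 22 mm wide; open, the fingers measure 114 mm over their backs; the gripper's body (76 mm by 85 mm) begins 54 mm behind the grasp point. The pads swing forward as they close: fully open they stand 13 mm farther back than shut.
Start: joints at [-63.885, 4.979, 10.078, 95.1, 0, 90], TCP at [0.242, -0.494, 0.248] pointing down, gripper open.
Joint ranges: [-179.16, 179.16], [-48.56, 103.87], [-65.8, 70.77], [-126.05, 130.52], [-82.76, 87.17], [-180, 180]. Speed limits (degrees/s): [127.2, 127.2, 147.25, 180, 180, 180].

### API

Orientations are given as [roll, pitch, yaw] about the fixed x, y, z axes, in that order (R = Rz(yaw) Ry(pitch) Rx(roll)).
In Python, from workcell import sensors, camera, camera_params, bot gives the robot as it stands.
- The arm moves only by the tool apply_moves, never from a script. Its argument "motion" is a list of rows, each an object with "jaw": the opening, from -1 (shut) to 1 (fully open); "xyz": the shift along the tool's x, y, z in mm, a list of three; "twist": the turn about the tool's z in rad. A call has 1 to 5 rows; each row is the pose to reach, as a shift and turn from the pose commanded when the call began, along the tool's axes at that moment; what a row does not reach only later rows make up. A row lasts 1/8 s, in which the tool goes at most 62.5 mm and 10.7 degrees, less where a joint would pass 70% of its speed; a pose out of reach is approached as far as the arm can. A call with a gripper value outside its range is refused whole. The fingers move at their own pace and stop on an object; "grip_force" is the grip in N (left out, the last holds). Time passes only in rows, so rows that repeat a pose let the fingers close. It gives the time, the measured TCP pose, the force, the opening and the grip force at its end, in the units of the state.
- sensors.get_obs(): the state, without advancing time (a new reading comes with each control period).
- camera(name): name is "side" or "top" or "wrist"; returns (picture, depth): 480x640x3 uint8, red, green, blue; 480x640 float32, m along the optical axis (not along the pixel's ray), 0 where there is no reading.
- camera_params(name): a dict with "mtx" (3x3 intrinsics, pixels), "k1" (the pictures are not rectified: a ray, as slopes to the right and down, at radius r is drawn at 1 + k1 r^2 times it, then the intrinsics apply), "rvec" (rotation vector, rad) and "tvec" (3), from world to camera coordinates, as OpenCV has them. Camera axes: x right, y down, z forward; pixel columns grow to the right and rows downward; lengths in m; the calibration is good to about 2 mm. A picture is of the moment at which its call begins: read the wrist's pose just before it. camera_params takes no time and is no camera call; for the wrist camera it gives the pose at the moment of the call.
- bot.job_done(): hands the job in; it is judged then, once.
The state is a dict: "time": time; "q": joint angles; "qd": joint speeds; "joint_efforts": joint torques, N m; "ee_pos": TCP position; "tcp_rot": TCP orientation; "wrist_force": force on the tool from outside, world axes, zero at the start; "torque": the same for the moment, N m; "opening": finger opening in m; "grasp_force": force on a finger pad.
Only numpy, scipy, OpenCV 4.12 (cv2) and the standard library are available. Lean on these libraries where they do the work, as an engineer would, in place of code of your own. Each camera call takes 0.05 s, during which the arm holds its last target. There are 200 camera calls.

## Working session

There is one attempt and no reset: what is moved stays moved. The work goes in short steps, Python scripts to look and compute and a tool call to move; the robot and the scene stay as the last step left them, time stands still between calls to the robot, and variables do not carry over. Pictures are saved under pics/ and viewed, at most 10 in all, crops included, and the job is handed in when it is done.

Besides the shell and the picture viewer there is one more tool, called after "Request:" as name(argument=value, ...), one argument or row to a line, values as JSON. apply_moves: Moves the arm, as the interface text tells. Its arguments: {"type":"object","properties":{"motion":{"type":"array","items":{"type":"object","properties":{"jaw":{"type":"number"},"xyz":{"type":"array","items":{"type":"number"}},"twist":{"type":"number"}}}},"grip_force":{"type":"number"}},"required":["motion"]}

```bash
mkdir -p pics; ls; cat > h.py <<'E'
import numpy as np, cv2
from workcell import sensors, camera, camera_params, bot
def pose(p):
    R=cv2.Rodrigues(np.array(p["rvec"],float))[0]; return R,np.array(p["tvec"],float).ravel()
def rays(p,uv):
    K=np.array(p["mtx"]);uv=np.atleast_2d(np.array(uv,float))
    s=cv2.undistortPoints(uv.reshape(-1,1,2),K,np.array([p["k1"],0,0,0.])).reshape(-1,2)
    return np.c_[s,np.ones(len(s))]
def cloud(p,uv,d):
    R,t=pose(p); return (rays(p,uv)*np.array(d).reshape(-1,1)-t)@R
def onplane(p,uv,z):
    R,t=pose(p); o=-R.T@t; v=rays(p,uv)@R; return o+v*((z-o[2])/v[:,2])[:,None]
E
python3 - <<'E'
from h import *
print(sensors.get_obs(), bot.tcp_to_tips)
for n in("top","side"):
    p=camera_params(n);im,d=camera(n);R,t=pose(p);print(n,p["mtx"],p["k1"],-R.T@t)
    cv2.imwrite(f"pics/{n}0.png",im[:,:,::-1]);np.savez(f"{n}0.npz",im=im,d=d)
E
```

```text
pics
{'time': 0.0, 'q': array([-6.38837636e+01,  5.00995483e+00,  1.00320674e+01,  9.50984514e+01,
        1.78269049e-03,  8.99987177e+01]), 'qd': array([ 0.01610938, -0.05719931, -0.03399635,  0.01502395,  0.03997673,
        0.00820827]), 'joint_efforts': array([-4.03645909e-04, -5.20392895e+01,  4.64805222e+01,  1.63986871e-02,
        7.50420440e-06, -5.13720693e-06]), 'ee_pos': array([ 0.24201962, -0.49365042,  0.24757266]), 'tcp_rot': array([-1.79923661e+02, -1.78439738e-03,  2.61175163e+01]), 'wrist_force': array([-0.28882449,  0.20289888, -0.32242861]), 'torque': array([ 0.04016106, -0.00203498,  0.07888597]), 'grasp_force': 0.0, 'opening': 0.08529831872790276} 0.017
top [[475.77794425   0.         314.69667499]
 [  0.         475.77794425 242.52391495]
 [  0.           0.           1.        ]] -0.09758151956361708 [0.41236612 0.03711016 0.95966982]
side [[620.09154117   0.         327.54801955]
 [  0.         620.09154117 238.35968141]
 [  0.           0.           1.        ]] -0.09724860098550711 [0.07715196 0.86134768 1.06175827]
```

View pics/top0.png

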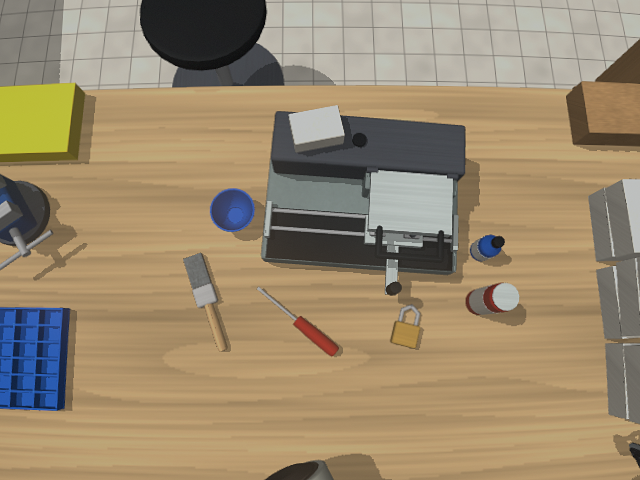

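View pics/side0.png

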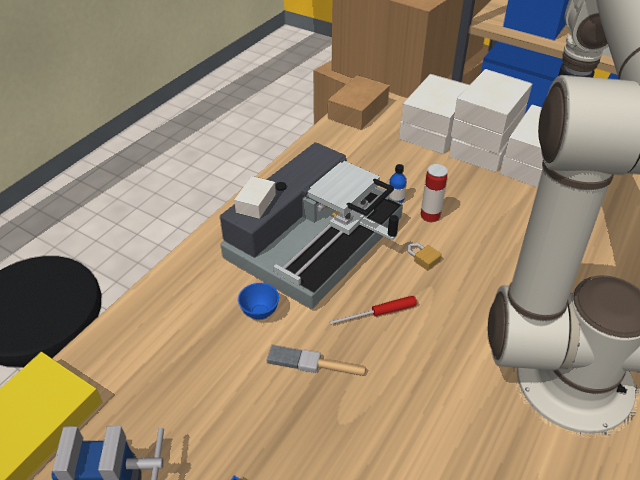

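The top view shows the knob top at about (393,288), the guard bar along about (378,250) to (445,260), and the housing at the back. In the side view the knob top is at about (394,217) and the bar's near end at about (350,204). Next I'll measure from both views.

```bash
python3 - <<'E'
from h import *
C={}
for n in("top","side"):
    z=np.load(n+"0.npz");p=camera_params(n);im,d=z["im"],z["d"]
    v,u=np.mgrid[:480,:640];P=cloud(p,np.c_[u.ravel(),v.ravel()],d.ravel()).reshape(480,640,3)
    P[d==0]=np.nan;C[n]=P,im.astype(int)
    g=im.max(2)
    dark=(g<75)
    # housing top
    reg=(P[...,2]>.132)&(P[...,2]<.148)&(P[...,0]>.3)&(P[...,0]<.75)&(abs(P[...,1])<.35)
    k,l,s,c=cv2.connectedComponentsWithStats((reg&(g<110)).astype(np.uint8))
    for i in range(1,k):
        if s[i,4]>60:
            q=P[l==i];r=cv2.minAreaRect((q[:,:2]*1000).astype(np.float32));print(n,"comp",s[i],c[i].round(),r,q[:,2].mean())
    # knob top
    reg=(P[...,2]>.115)&(P[...,2]<.16)&dark&(P[...,0]>.25)&(P[...,0]<.5)&(P[...,1]>-.25)&(P[...,1]<.1)
    k,l,s,c=cv2.connectedComponentsWithStats(reg.astype(np.uint8),connectivity=8)
    for i in range(1,k):
        if s[i,4]>15:
            q=P[l==i];print(n,"dark",s[i],c[i].round(1),np.median(q,0).round(4),q.min(0).round(3),q.max(0).round(3))
t=cv2.resize(C["top"][1][220:310,350:480].astype(np.uint8)[:,:,::-1],None,fx=4,fy=4,interpolation=2)
s=cv2.resize(C["side"][1][150:250,310:420].astype(np.uint8)[:,:,::-1],None,fx=2.5,fy=3.6,interpolation=2)
cv2.imwrite("pics/c.png",np.hstack([t,s[:360]]))
E
```

```text
top comp [ 271  143  194   38 4558] [381. 157.] ((716.5556030273438, -74.98355102539062), (358.1753845214844, 68.20157623291016), 89.61315155029297) 0.1394624966376588
top comp [368 226  77  37 828] [409. 249.] ((562.7161865234375, -135.97509765625), (137.2071990966797, 57.74693298339844), 85.7313461303711) 0.1418953514883245
top dark [389 282  13  12 124] [394.8 287.4] [ 0.4881 -0.1145  0.1272] [ 0.478 -0.126  0.116] [ 0.497 -0.104  0.131]
side comp [ 242  148  105   87 1928] [296. 188.] ((715.494140625, -71.05978393554688), (365.64947509765625, 70.15962982177734), 89.73255920410156) 0.1386709691867923
side comp [344 178  50  38 432] [371. 198.] ((561.0037231445312, -134.3721160888672), (144.57452392578125, 58.35700225830078), 85.85712432861328) 0.13974043022396523
side dark [389 215  10  10  80] [393.4 219.6] [ 0.486  -0.1072  0.1247] [ 0.476 -0.12   0.115] [ 0.498 -0.098  0.13 ]
```

View pics/c.png

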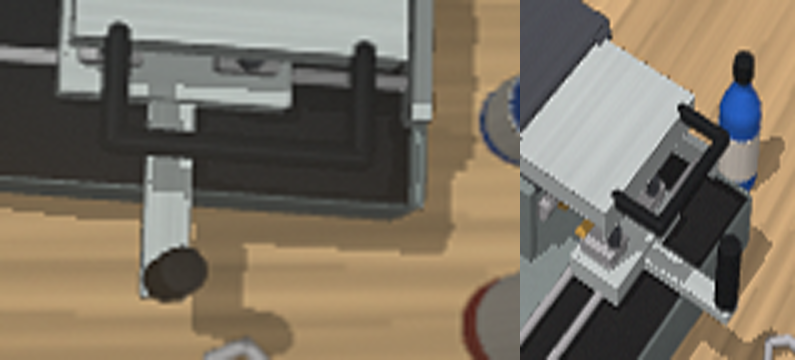

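The crop shows the bar in the top view from about (377,256) to (442,259) and the knob top at about (394.5,287.5). In the side view the bar's corners are at (364,210) and (391,190).

```bash
python3 - <<'E'
from h import *
pt,ps=camera_params("top"),camera_params("side")
def tri(a,b):
    A=[];B=[]
    for p,uv in((pt,a),(ps,b)):
        R,t=pose(p);o=-R.T@t;d=(rays(p,uv)@R)[0];d/=np.linalg.norm(d);M=np.eye(3)-np.outer(d,d);A.append(M);B.append(M@o)
    x=np.linalg.lstsq(np.vstack(A),np.hstack(B),rcond=None)[0]
    return x.round(4),[np.linalg.norm(M@x-b).round(4) for M,b in zip(A,B)]
print("knob",tri((394.6,287.6),(393.6,216.5)))
L=tri((378,256.2),(364,210.5));Rr=tri((441.5,258.8),(391.2,190.3));print(L,Rr)
d=L[0]-Rr[0];print(np.linalg.norm(d),np.degrees(np.arctan2(-d[0],d[1])))
print("bar@.138",onplane(pt,[(378,256.2),(441.5,258.8)],.138),onplane(ps,[(364,210.5),(391.2,190.3)],.138))
print("knob@.128",onplane(pt,(394.6,287.6),.128),onplane(ps,(393.6,216.5),.128))
# machine yaw from housing top edges: front and right side, dark gray height band
z=np.load("top0.npz");d=z["d"];v,u=np.mgrid[:480,:640];P=cloud(pt,np.c_[u.ravel(),v.ravel()],d.ravel())
m=(abs(P[:,2]-.14)<.006)&(z["im"].reshape(-1,3).max(1)<110)&(P[:,0]>.63)&(P[:,0]<.85)
u_=P[m]; 
# back & front edge points per y-slice
for f in(np.max,np.min):
    ys=np.arange(-.23,.08,.01);pts=[]
    for y in ys:
        s=u_[abs(u_[:,1]-y)<.005]
        if len(s)>5:pts.append((y,f(s[:,0])))
    pts=np.array(pts);k=np.polyfit(pts[:,0],pts[:,1],1);r=abs(pts[:,1]-np.polyval(k,pts[:,0]));g=r<np.median(r)*2.5;k=np.polyfit(pts[g,0],pts[g,1],1);print("edge yaw",np.degrees(np.arctan(-k[0])),k)
E
```

```text
knob (array([ 0.4878, -0.1134,  0.128 ]), [np.float64(0.0008), np.float64(0.0008)])
(array([ 0.5448, -0.0829,  0.1416]), [np.float64(0.0039), np.float64(0.0039)]) (array([ 0.539 , -0.2022,  0.1206]), [np.float64(0.0006), np.float64(0.0006)])
0.12127295658967005 -2.7833534858250792
bar@.138 [[ 0.54165158 -0.08482928  0.138     ]
 [ 0.53576035 -0.19745549  0.138     ]] [[ 0.55045028 -0.08543874  0.138     ]
 [ 0.53097076 -0.18229315  0.138     ]]
knob@.128 [[ 0.48705536 -0.11369854  0.128     ]] [[ 0.48861267 -0.11311735  0.128     ]]
edge yaw 8.92473628388359 [-0.15703817  0.77309436]
edge yaw -5.89165933295161 [0.10319282 0.71224006]
```

The two views triangulate the knob to (0.488, -0.113, 0.128), which matches the stated height. The bar middle is about (0.540, -0.141, 0.138) and the machine's yaw is about -3.5 degrees. First I'll move above the knob.

Request:
apply_moves(
  motion=[
    {"xyz": [50, -30, 0], "twist": 0.1, "jaw": 0.2},
    {"xyz": [100, -60, 0], "twist": 0.2, "jaw": 0.2},
    {"xyz": [150, -90, 0], "twist": 0.3, "jaw": 0.2},
    {"xyz": [200, -120, 0], "twist": 0.4, "jaw": 0.2},
    {"xyz": [250, -150, 0], "twist": 0.52, "jaw": 0.2},
  ],
)

```text
time: 0.72
ee_pos: [0.4012, -0.2474, 0.2481]
tcp_rot: [-180.0, 0.0, -3.9]
wrist_force: [1.2, -0.4, 0.1]
opening: 0.0514
grasp_force: 0.0
```

```bash
python3 - <<'E'
from h import *
o=sensors.get_obs();print(o["q"].round(1),o["ee_pos"],o["tcp_rot"],o["opening"])
E
```

```text
[-31.7  -5.8  -0.6  95.1   0.  152.2] [ 0.4011674  -0.24740381  0.24808424] [-1.79995148e+02  3.04432047e-03 -3.90409831e+00] 0.05136856468665515
```

Request:
apply_moves(
  motion=[
    {"xyz": [26, -46, 10], "twist": -0.08, "jaw": 0.2},
    {"xyz": [52, -93, 25], "twist": -0.15, "jaw": 0.2},
    {"xyz": [77, -139, 40], "twist": -0.22, "jaw": 0.2},
    {"xyz": [77, -139, 48], "twist": -0.22, "jaw": 0.2},
    {"xyz": [77, -139, 48], "twist": -0.22, "jaw": 0.2},
  ],
)

```text
time: 1.35
ee_pos: [0.4858, -0.1153, 0.1995]
tcp_rot: [-180.0, 0.1, 8.9]
wrist_force: [-0.3, -0.7, -0.0]
opening: 0.0513
grasp_force: 0.0
```

```bash
python3 - <<'E'
from h import *
o=sensors.get_obs();p=camera_params("wrist");print(o["q"].round(1),o["ee_pos"],o["tcp_rot"])
im,d=camera("wrist");cv2.imwrite("pics/w1.png",im[:,:,::-1])
R,t=pose(p);c=(R@np.array([.4878,-.1134,.128])+t);print(c)
print(cv2.projectPoints(np.array([[.4878,-.1134,.128]]),np.array(p["rvec"],float),np.array(p["tvec"],float),np.array(p["mtx"]),np.array([p["k1"],0,0,0.]))[0])
E
```

```text
[-13.3  -2.6  -3.   89.7  -0.  157.7] [ 0.48581278 -0.11526949  0.19947827] [-1.79973062e+02  1.00148989e-01  8.94125825e+00]
[-0.00268507  0.01365427  0.21193531]
[[[319.05905243 268.70930432]]]
```

View pics/w1.png

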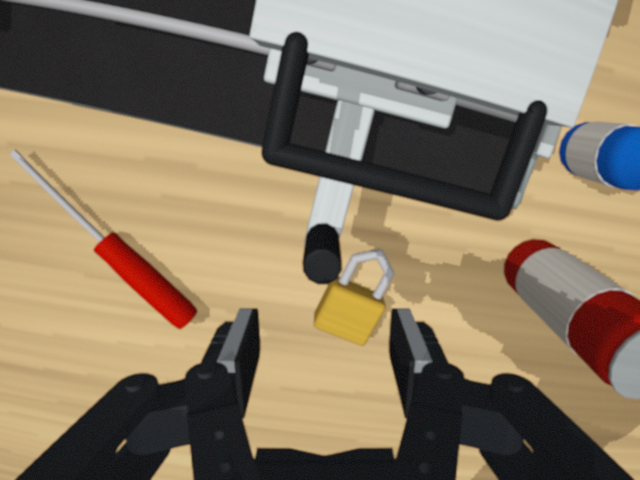

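The wrist view puts the knob top at (322,265) against a predicted (319,269), so the estimate is within about 1.5 mm. The bar corners are at (272,153) and (497,211). Nothing is in the way of the fingers, so I'll descend around the knob.

```bash
python3 - <<'E'
from h import *
p=camera_params("wrist")
a=onplane(p,[(272,153),(497,211)],.138);d=a[0]-a[1];print(a,a.mean(0),np.linalg.norm(d),np.degrees(np.arctan2(-d[0],d[1])));print("knob",onplane(p,(322,265),.128))
E
```

```text
[[ 0.544778   -0.08368569  0.138     ]
 [ 0.53464127 -0.19402733  0.138     ]] [ 0.53970964 -0.13885651  0.138     ] 0.11080628279300234 -5.248844651958241
knob [[ 0.4899482  -0.11522184  0.128     ]]
```

Request:
apply_moves(
  motion=[
    {"xyz": [1, -1, 25], "jaw": 0.2},
    {"xyz": [1, -1, 50], "jaw": 0.2},
    {"xyz": [1, -1, 75], "jaw": 0.2},
    {"xyz": [1, -1, 87], "jaw": 0.2},
    {"xyz": [1, -1, 87], "jaw": 0.2},
  ],
)

```text
validation failed for argument at $.mo...
```

Request:
apply_moves(
  motion=[
    {"xyz": [2, 0, 25], "twist": 0, "jaw": 0.2},
    {"xyz": [2, 0, 50], "twist": 0, "jaw": 0.2},
    {"xyz": [2, 0, 75], "twist": 0, "jaw": 0.2},
    {"xyz": [2, 0, 87], "twist": 0, "jaw": 0.2},
    {"xyz": [2, 0, 87], "twist": 0, "jaw": 0.2},
  ],
)

```text
time: 2.02
ee_pos: [0.4879, -0.1157, 0.1133]
tcp_rot: [-180.0, 0.0, 8.8]
wrist_force: [-0.4, -0.0, 1.0]
opening: 0.051
grasp_force: 0.0
```

Request:
apply_moves(
  motion=[
    {"xyz": [3, -12, 0], "twist": 0, "jaw": 0.2},
    {"xyz": [7, -28, 0], "twist": 0, "jaw": 0.2},
    {"xyz": [12, -49, 0], "twist": 0, "jaw": 0.2},
    {"xyz": [17, -70, 0], "twist": 0, "jaw": 0.2},
    {"xyz": [21, -90, 0], "twist": 0, "jaw": 0.2},
  ],
)

```text
time: 2.65
ee_pos: [0.4961, -0.0214, 0.1144]
tcp_rot: [179.9, -0.2, 9.0]
wrist_force: [3.4, -3.0, 0.4]
opening: 0.0512
grasp_force: 1.9
```

```bash
python3 - <<'E'
from h import *
im,d=camera("top");cv2.imwrite("pics/t2.png",cv2.resize(im[190:350,230:430,::-1],None,fx=3,fy=3))
o=sensors.get_obs();print(o["q"].round(1),o["ee_pos"],o["wrist_force"])
E
```

```text
[ -2.3  -3.  -12.8  80.1   0.  168.7] [ 0.49581786 -0.01960296  0.11423474] [-0.33254523  1.12067018 -0.40651276]
```

View pics/t2.png

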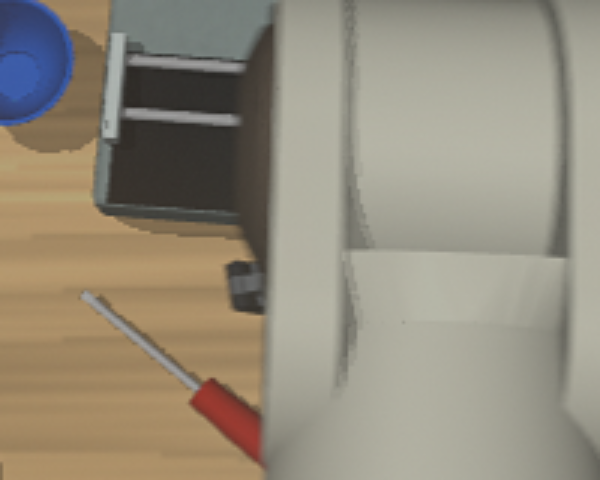

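The arm hides the carriage in the top view. The pad force of 1.9 N agrees with the knob being pushed, so I'll continue.

Request:
apply_moves(
  motion=[
    {"xyz": [2, -10, 0], "twist": 0, "jaw": 0.2},
    {"xyz": [5, -20, 0], "twist": 0, "jaw": 0.2},
    {"xyz": [7, -30, 0], "twist": 0, "jaw": 0.2},
    {"xyz": [9, -39, 0], "twist": 0, "jaw": 0.2},
    {"xyz": [10, -43, 0], "twist": 0, "jaw": 0.2},
  ],
)

```text
time: 3.32
ee_pos: [0.4983, 0.0217, 0.1133]
tcp_rot: [-180.0, 0.0, 8.9]
wrist_force: [1.8, -2.6, 1.8]
opening: 0.0514
grasp_force: 1.3
```

Request:
apply_moves(
  motion=[
    {"xyz": [0, -2, 0], "twist": 0, "jaw": 0.2},
    {"xyz": [1, -4, 0], "twist": 0, "jaw": 0.2},
    {"xyz": [1, -6, 0], "twist": 0, "jaw": 0.2},
  ],
)

```text
time: 3.7
ee_pos: [0.4983, 0.0272, 0.1132]
tcp_rot: [-180.0, 0.0, 8.9]
wrist_force: [2.4, -2.3, -0.6]
opening: 0.0513
grasp_force: 1.3
```

Request:
apply_moves(
  motion=[
    {"xyz": [0, -2, 0], "twist": 0, "jaw": 0.2},
    {"xyz": [1, -4, 0], "twist": 0, "jaw": 0.2},
    {"xyz": [1, -6, 0], "twist": 0, "jaw": 0.2},
  ],
)

```text
time: 4.08
ee_pos: [0.4984, 0.0334, 0.1132]
tcp_rot: [180.0, 0.0, 8.9]
wrist_force: [2.3, -2.8, -0.9]
opening: 0.0516
grasp_force: 1.3
```

Request:
apply_moves(
  motion=[
    {"xyz": [0, -2, 0], "twist": 0, "jaw": 0.2},
    {"xyz": [1, -4, 0], "twist": 0, "jaw": 0.2},
  ],
)

```text
time: 4.32
ee_pos: [0.4985, 0.0376, 0.1132]
tcp_rot: [-180.0, 0.0, 8.9]
wrist_force: [-1.6, -2.2, -0.2]
opening: 0.0513
grasp_force: 0.9
```

Request:
apply_moves(
  motion=[
    {"xyz": [0, -2, 0], "twist": 0, "jaw": 0.2},
    {"xyz": [0, -3, 0], "twist": 0, "jaw": 0.2},
  ],
)

```text
time: 4.58
ee_pos: [0.4984, 0.0406, 0.1133]
tcp_rot: [180.0, -0.0, 8.9]
wrist_force: [2.4, -2.8, 0.9]
opening: 0.0512
grasp_force: 1.3
```

Request:
apply_moves(
  motion=[
    {"xyz": [0, -1, 0], "twist": 0, "jaw": 0.2},
    {"xyz": [0, -2, 0], "twist": 0, "jaw": 0.2},
  ],
)

```text
time: 4.82
ee_pos: [0.4983, 0.0415, 0.1133]
tcp_rot: [179.9, -0.0, 8.9]
wrist_force: [4.1, -11.5, -1.3]
opening: 0.0512
grasp_force: 5.8
```

Request:
apply_moves(
  motion=[
    {"xyz": [0, -1, 0], "twist": 0, "jaw": 0.2},
    {"xyz": [0, -1, 0], "twist": 0, "jaw": 0.2},
  ],
)

```text
time: 5.08
ee_pos: [0.4983, 0.0416, 0.1133]
tcp_rot: [179.8, -0.0, 8.8]
wrist_force: [5.4, -14.4, -1.6]
opening: 0.0512
grasp_force: 7.1
```

The wrist force jumped to about 15 N with no further motion, so the carriage is at its stop. I'll back off and lift.

Request:
apply_moves(
  motion=[
    {"xyz": [-1, 6, 0], "twist": 0, "jaw": 0.2},
    {"xyz": [-2, 13, 0], "twist": 0, "jaw": 0.2},
    {"xyz": [-2, 15, 0], "twist": 0, "jaw": 0.2},
    {"xyz": [-2, 15, -40], "twist": 0, "jaw": 0.2},
    {"xyz": [-2, 15, -100], "twist": 0, "jaw": 0.2},
  ],
)

```text
time: 5.7
ee_pos: [0.4972, 0.0282, 0.2129]
tcp_rot: [-180.0, 0.2, 8.9]
wrist_force: [1.3, 0.1, 0.1]
opening: 0.0515
grasp_force: 0.0
```

Request:
apply_moves(
  motion=[
    {"xyz": [0, 50, 0], "twist": -0.18, "jaw": 0.2},
    {"xyz": [0, 100, 0], "twist": -0.36, "jaw": 0.2},
    {"xyz": [0, 130, 0], "twist": -0.54, "jaw": 0.2},
    {"xyz": [0, 150, 0], "twist": -0.72, "jaw": 0.2},
    {"xyz": [0, 150, 0], "twist": -0.9, "jaw": 0.2},
  ],
)

```text
time: 6.32
ee_pos: [0.5215, -0.1212, 0.213]
tcp_rot: [-180.0, -0.0, 60.7]
wrist_force: [0.3, -0.1, -0.1]
opening: 0.0511
grasp_force: 0.0
```

Request:
apply_moves(
  motion=[
    {"xyz": [-6, 25, 0], "twist": -0.15, "jaw": 0},
    {"xyz": [-6, 25, 0], "twist": -0.3, "jaw": 0},
    {"xyz": [-6, 25, 0], "twist": -0.425, "jaw": 0},
    {"xyz": [-6, 25, 0], "twist": -0.425, "jaw": 0},
  ],
)

```text
time: 6.82
ee_pos: [0.5402, -0.1374, 0.2132]
tcp_rot: [-180.0, -0.0, 84.8]
wrist_force: [0.5, -0.3, 1.2]
opening: 0.043
grasp_force: 0.0
```

```bash
python3 - <<'E'
from h import *
o=sensors.get_obs();p=camera_params("wrist");print(o["q"].round(1),o["ee_pos"],o["tcp_rot"],o["opening"])
im,d=camera("wrist");s,_=camera("side");im=im.copy()
a=np.array([[.54478,-.08369,.138],[.53464,-.19403,.138],[.5397,-.13886,.138]])
uv=cv2.projectPoints(a,np.array(p["rvec"],float),np.array(p["tvec"],float),np.array(p["mtx"]),np.array([p["k1"],0,0,0.]))[0].reshape(-1,2);print(uv)
w=cv2.resize(im[:,:,::-1],(400,300));c=cv2.resize(s[120:345,190:490,::-1],(400,300));cv2.imwrite("pics/ws3.png",np.hstack([w,c]))
E
```

```text
[-14.3   5.4   6.7  91.3   0.   80.9] [ 0.54022512 -0.13740926  0.21316491] [-1.79981702e+02 -1.83422754e-02  8.47962191e+01] 0.04298452979881313
[[321.81973989 165.93265544]
 [321.98986846 357.77072108]
 [321.88199464 270.1086482 ]]
```

View pics/ws3.png

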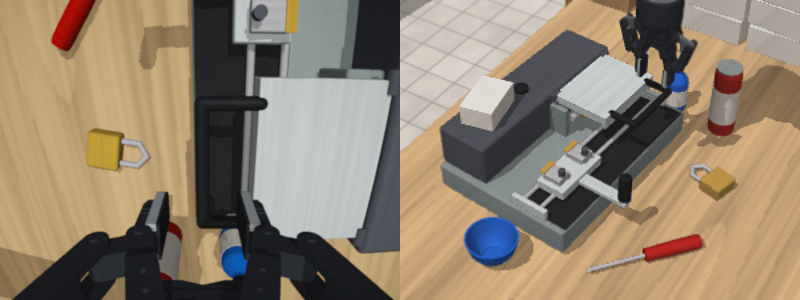

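The side view shows the carriage at the left end with the other things in place. In the wrist view the bar runs down column 325 or so (predicted 322) between the fingers. I'll descend and grip it.

Request:
apply_moves(
  motion=[
    {"xyz": [0, 1, 25], "twist": 0, "jaw": 0},
    {"xyz": [0, 1, 50], "twist": 0, "jaw": 0},
    {"xyz": [0, 1, 70], "twist": 0, "jaw": 0},
    {"xyz": [0, 1, 77], "twist": 0, "jaw": 0},
    {"xyz": [0, 1, 77], "twist": 0, "jaw": 0},
  ],
)

```text
time: 7.55
ee_pos: [0.5412, -0.1375, 0.1364]
tcp_rot: [-180.0, -0.0, 84.8]
wrist_force: [0.0, 1.1, 0.8]
opening: 0.0429
grasp_force: 0.0
```

Request:
apply_moves(
  motion=[
    {"xyz": [0, 0, 0], "twist": 0, "jaw": -0.3},
    {"xyz": [0, 0, 0], "twist": 0, "jaw": -1},
    {"xyz": [0, 0, 0], "twist": 0, "jaw": -1},
    {"xyz": [0, 0, 0], "twist": 0, "jaw": -1},
    {"xyz": [0, 0, 0], "twist": 0, "jaw": -1},
  ],
  grip_force=50,
)

```text
time: 8.18
ee_pos: [0.5399, -0.1375, 0.1368]
tcp_rot: [-179.9, 0.0, 84.8]
wrist_force: [-10.0, 0.8, 4.4]
opening: 0.0102
grasp_force: 48.7
```

Request:
apply_moves(
  motion=[
    {"xyz": [0, -1, -8], "twist": 0, "jaw": -1},
    {"xyz": [0, -0.5, -16.2], "twist": 0, "jaw": -1},
    {"xyz": [0, 0.6, -24.2], "twist": 0, "jaw": -1},
    {"xyz": [0, 2.1, -32.2], "twist": 0, "jaw": -1},
    {"xyz": [0, 4, -40.1], "twist": 0, "jaw": -1},
  ],
)

```text
time: 8.8
ee_pos: [0.5445, -0.1379, 0.1767]
tcp_rot: [-179.9, -0.0, 84.8]
wrist_force: [-6.3, 0.9, -3.7]
opening: 0.0105
grasp_force: 48.6
```

Request:
apply_moves(
  motion=[
    {"xyz": [0, 2, -7.8], "twist": 0, "jaw": -1},
    {"xyz": [0, 4.5, -15.4], "twist": 0, "jaw": -1},
    {"xyz": [0, 7.6, -22.9], "twist": 0, "jaw": -1},
    {"xyz": [0, 11, -30.3], "twist": 0, "jaw": -1},
    {"xyz": [0, 15, -37.4], "twist": 0, "jaw": -1},
  ],
)

```text
time: 9.43
ee_pos: [0.5587, -0.1391, 0.2145]
tcp_rot: [-179.8, -0.0, 84.8]
wrist_force: [-13.6, 1.3, 3.0]
opening: 0.0101
grasp_force: 48.8
```

Request:
apply_moves(
  motion=[
    {"xyz": [0, 3.2, -6.9], "twist": 0, "jaw": -1},
    {"xyz": [0, 7.6, -13.6], "twist": 0, "jaw": -1},
    {"xyz": [0, 12.4, -20], "twist": 0, "jaw": -1},
    {"xyz": [0, 17.6, -26.2], "twist": 0, "jaw": -1},
    {"xyz": [0, 23, -32.1], "twist": 0, "jaw": -1},
  ],
)

```text
time: 10.05
ee_pos: [0.5816, -0.141, 0.2475]
tcp_rot: [-179.9, -0.0, 84.8]
wrist_force: [-13.6, 2.5, 5.7]
opening: 0.0099
grasp_force: 48.7
```

Request:
apply_moves(
  motion=[
    {"xyz": [0, 0, 0], "twist": 0, "jaw": -1},
    {"xyz": [0, 0, 0], "twist": 0, "jaw": -1},
  ],
)

```text
time: 10.3
ee_pos: [0.5816, -0.141, 0.2475]
tcp_rot: [-179.9, -0.0, 84.8]
wrist_force: [-14.0, 1.9, 5.5]
opening: 0.0099
grasp_force: 49.4
```

```bash
python3 - <<'E'
from h import *
o=sensors.get_obs();print(o["ee_pos"],o["wrist_force"])
pw=camera_params("wrist");im,d=camera("wrist");s,ds=camera("side");np.savez("f.npz",im=im,d=d,s=s,ds=ds)
w=cv2.resize(im[:,:,::-1],(400,300));c=cv2.resize(s[120:345,190:490,::-1],(400,300));cv2.imwrite("pics/ws4.png",np.hstack([w,c]))
# guard sheet angle from depth: light pixels, well above the machine, plane by SVD
yw=np.radians(-5);xm=np.array([np.cos(yw),np.sin(yw),0])
for n,p,I,D in(("wrist",pw,im,d),("side",camera_params("side"),s,ds)):
    v,u=np.mgrid[:480,:640];P=cloud(p,np.c_[u.ravel(),v.ravel()],D.ravel())
    m=(D.ravel()>.05)&(I.reshape(-1,3).min(1)>120)&(P[:,2]>.15)&(P[:,2]<.235)&(P[:,0]>.57)&(P[:,0]<.73)&(P[:,1]>-.24)&(P[:,1]<-.04)
    Q=P[m]
    for _ in range(4):
        c=np.median(Q,0);nv=np.linalg.svd(Q-Q.mean(0),full_matrices=False)[2][2];r=(Q-Q.mean(0))@nv;Q=Q[abs(r)<max(.004,1.5*np.median(abs(r)))]
    nv*=np.sign(nv[2]);print(n,m.sum(),len(Q),nv.round(3),"angle",np.degrees(np.arctan2(nv@xm,nv[2])),Q.mean(0))
E
```

```text
[ 0.58155373 -0.14100377  0.24745074] [-13.97711277   1.92544255   5.46992511]
wrist 30423 19537 [ 0.665 -0.054  0.745] angle 41.82286566896633 [ 0.65130039 -0.13313844  0.18300917]
side 662 291 [ 0.619 -0.007  0.785] angle 38.17603232701055 [ 0.65320934 -0.1229269   0.17891911]
```

View pics/ws4.png

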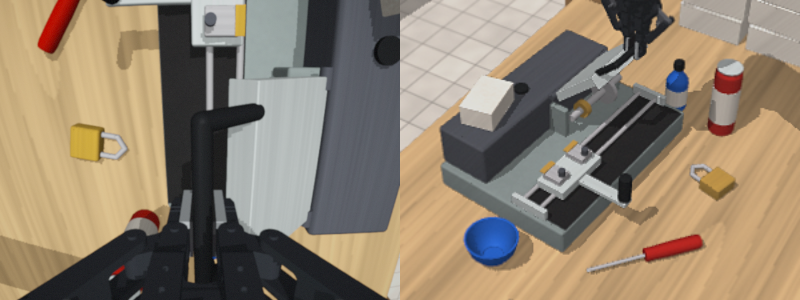

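The guard is up, the carriage is at its stop, and the other things are where they were. Wrist depth gives a guard angle of only about 42 degrees, so I'll check the angle more carefully.

```bash
python3 - <<'E'
from h import *
p=camera_params("wrist");z=np.load("f.npz");I,D=z["im"],z["d"]
v,u=np.mgrid[:480,:640];P=cloud(p,np.c_[u.ravel(),v.ravel()],D.ravel()).reshape(480,640,3)
print("housing z",np.median(P[160:300,540:580,2]),"bench z",np.median(P[300:340,60:160,2]))
R,t=pose(p);o=-R.T@t
b=[]
for r in range(205,290,10):
    row=(I[r,290:360].max(1)<60)&(abs(P[r,290:360,2]-.245)<.025);c=np.where(row)[0]+290
    if len(c): 
        q=np.median(P[r,c],0);i=np.argmin(abs(c-c.mean()));q=P[r,c[i]];b.append(q+.006*(q-o)/np.linalg.norm(q-o)); print(r,c.min(),c.max(),b[-1].round(4))
b=np.median(b,0)
S=P[200:360:2,385:500:2].reshape(-1,3);S=S[(S[:,2]>.145)&(S[:,2]<.23)]
for _ in range(6):
    c=S.mean(0);n=np.linalg.svd(S-c,full_matrices=False)[2][2];r=(S-c)@n;S=S[abs(r)<.003]if _>2 else S[abs(r)<max(.004,2*np.median(abs(r)))]
n*=np.sign(n[2]);print(len(S),n,np.degrees(np.arccos(n[2])),"rms",r.std())
# hinge: machine x axis, from initial bar mid
x=np.array([np.cos(np.radians(-5)),np.sin(np.radians(-5)),0]);h=np.array([.5400,-.1389,.138])+.155*x
w=b-h;print("hinge",h,"bar rel",-w@x,w[2],np.degrees(np.arctan2(w[2],-w@x)),np.hypot(w@x,w[2]))
E
```

```text
housing z 0.13913001047669074 bench z -0.000820383950293377
205 305 359 [ 0.5895 -0.0906  0.242 ]
215 306 341 [ 0.5862 -0.0935  0.2429]
225 306 341 [ 0.5859 -0.097   0.2427]
235 306 341 [ 0.5856 -0.1002  0.2435]
245 306 341 [ 0.5853 -0.1037  0.2435]
255 307 341 [ 0.5853 -0.1074  0.2432]
265 307 341 [ 0.585  -0.1109  0.2438]
275 307 341 [ 0.5847 -0.1147  0.2434]
285 307 340 [ 0.584  -0.1187  0.243 ]
3877 [ 0.67708779 -0.05615414  0.73375666] 42.79774031840487 rms 0.0005516103357212745
hinge [ 0.69441018 -0.15240914  0.138     ] bar rel 0.11291319312462783 0.1052433974113253 42.986464677247454 0.15435531050235252
```

Both checks agree on about 43 degrees. The wrist force shows some inward radial push, so I'll move mostly up and a little forward.

Request:
apply_moves(
  motion=[
    {"xyz": [0, 0.7, -2], "twist": 0, "jaw": -1},
    {"xyz": [0, 1.5, -4], "twist": 0, "jaw": -1},
    {"xyz": [0, 2, -6], "twist": 0, "jaw": -1},
    {"xyz": [0, 2, -6], "twist": 0, "jaw": -1},
    {"xyz": [0, 2, -6], "twist": 0, "jaw": -1},
  ],
)

```text
time: 11.02
ee_pos: [0.5852, -0.1413, 0.2518]
tcp_rot: [-180.0, -0.0, 84.9]
wrist_force: [-1.5, 3.2, -4.2]
opening: 0.0101
grasp_force: 48.9
```

```bash
cat > ang.py <<'E'
from h import *
p=camera_params("wrist");I,D=camera("wrist");o_=sensors.get_obs();print(o_["ee_pos"],o_["wrist_force"],abs(o_["qd"]).max())
v,u=np.mgrid[:480,:640];P=cloud(p,np.c_[u.ravel(),v.ravel()],D.ravel()).reshape(480,640,3)
R,t=pose(p);o=-R.T@t;b=[]
for r in range(220,290,10):
    c=np.where((I[r,290:345].max(1)<60)&(abs(P[r,290:345,2]-.247)<.025))[0]+290
    q=P[r,int(c.mean())];b.append(q+.006*(q-o)/np.linalg.norm(q-o))
b=np.median(b,0)
S=P[200:360:2,385:500:2].reshape(-1,3);S=S[(S[:,2]>.145)&(S[:,2]<.23)]
for _ in range(6):
    c=S.mean(0);n=np.linalg.svd(S-c,full_matrices=False)[2][2];r=(S-c)@n;S=S[abs(r)<max(.003,2*np.median(abs(r)))]
n*=np.sign(n[2]);x=np.array([np.cos(np.radians(-5)),np.sin(np.radians(-5)),0]);w=b-(np.array([.5400,-.1389,.138])+.155*x)
print("sheet",np.degrees(np.arccos(n[2])),"bar",b,np.degrees(np.arctan2(w[2]+.0009,-w@x)),np.hypot(w@x,w[2]))
E
python3 ang.py
```

```text
[ 0.58513085 -0.14132689  0.25173732] [-0.86281212  2.4985437  -6.46269025] 0.18125239891957723
sheet 44.844647938479 bar [ 0.58910253 -0.10607389  0.24727166] 45.320671008420156 0.15430286674029103
```

Request:
apply_moves(
  motion=[
    {"xyz": [0, 0, 0], "twist": 0, "jaw": -1},
    {"xyz": [0, 0, 0], "twist": 0, "jaw": -1},
    {"xyz": [0, 0, 0], "twist": 0, "jaw": -1},
    {"xyz": [0, 0, 0], "twist": 0, "jaw": -1},
    {"xyz": [0, 0, 0], "twist": 0, "jaw": -1},
  ],
)

```text
time: 11.7
ee_pos: [0.5851, -0.1414, 0.2518]
tcp_rot: [-180.0, -0.0, 84.8]
wrist_force: [0.0, 5.0, -5.8]
opening: 0.0103
grasp_force: 48.9
```

```bash
python3 ang.py; python3 -c "
from workcell import bot
print(bot.job_done())"
```

```text
[ 0.58512803 -0.14134667  0.25176325] [ 0.90090741  5.48280411 -6.91987371] 0.12761782066025415
sheet 44.79107273484039 bar [ 0.58903059 -0.10658888  0.24706951] 45.26101879810858 0.15417870432713224
the job is handed in; nothing more can be done
None
```

The job is handed in at about 12 s: the carriage is at its left stop, the guard is held still by its bar at a measured 45° (44.8° from the sheet, 45.3° from the bar), and the other things looked unmoved in the last pictures.

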